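# File the specimen blocks in the locked block drawer

## Task

File all the specimen blocks that lie on the bench (the plastic cassettes with a lump of wax on them): slide the lock grip on top of the cabinet to its open end stop, pull the drawer out to its stop, lay every block flat on the drawer floor, side by side and not on one another, then push the drawer fully shut and slide the lock fully back to its locked end stop. Leave the empty cassettes and everything else on the bench standing where it is.

Things in the scene. Friction and masses are not known exactly. Their poses are not given: they have to be found in the camera images.
- cabinet: low grey metal drawer cabinet with a white drawer front, 240 deep (x) x 230 wide (y) x 85 mm high, fixed to the bench; origin at the centre of its underside; its front looks along its own -x, towards the robot. On the top, along the front edge, lies an aluminium track (130 mm along y, 6 mm high) that carries the lock grip. One shallow drawer in the upper half; the lower 30 mm is a closed plinth
- lock (a joint): lock slide, m: 0 = locked (a steel tab stands in front of the lug on top of the drawer front and blocks the drawer), 0.06 = open end stop; grows as the grip moves along the cabinet's own -y. It stays where it is left; about 2 N to move it
- lock_top (a point): centre of the top face of the black lock grip, a block 30 (cabinet x) x 18 (cabinet y) x 26 mm high, its top 117.5 mm above the bench, on the track (top of track 91 mm above the bench); axes as the cabinet's. A steel arm 16 mm wide reaches from it 47 mm towards the cabinet's -x and ends in the tab, which reaches down to 87 mm above the bench
- drawer (a joint): drawer, m: 0 = shut, 0.15 = pulled out to its stop; slides along the cabinet's own -x. With the lock at 0 it cannot move by more than 4 mm
- drawer_handle (a point): middle of the drawer's handle, a horizontal round steel bar along the cabinet's y (90 mm long, 10 mm thick), 35 mm in front of the drawer front and 63 mm above the bench; moves with the drawer; axes as the cabinet's
- drawer_in (a point): centre of the drawer's inner floor, 38 mm above the bench; moves with the drawer; axes as the cabinet's. Inside the drawer is 195 (x) x 194 (y) mm; side walls 5 mm thick, 25 mm high over the floor. With the drawer fully out, the floor from 97 mm in front of this point to about 45 mm behind it is free from above; the rest stays under the cabinet top
- block1: specimen block (there are 3 to 5 of them): a grey cassette 40 (x) x 28 (y) x 8 mm with a cream wax block 32 x 23 x 7 mm on top, 15 mm high in all, 30 g; origin at the centre of its underside, z up; None if absent
- block2: specimen block (there are 3 to 5 of them): a grey cassette 40 (x) x 28 (y) x 8 mm with a cream wax block 32 x 23 x 7 mm on top, 15 mm high in all, 30 g; origin at the centre of its underside, z up; None if absent
- block3: specimen block (there are 3 to 5 of them): a grey cassette 40 (x) x 28 (y) x 8 mm with a cream wax block 32 x 23 x 7 mm on top, 15 mm high in all, 30 g; origin at the centre of its underside, z up; None if absent
- block4: specimen block (there are 3 to 5 of them): a grey cassette 40 (x) x 28 (y) x 8 mm with a cream wax block 32 x 23 x 7 mm on top, 15 mm high in all, 30 g; origin at the centre of its underside, z up; None if absent
- block5: specimen block (there are 3 to 5 of them): a grey cassette 40 (x) x 28 (y) x 8 mm with a cream wax block 32 x 23 x 7 mm on top, 15 mm high in all, 30 g; origin at the centre of its underside, z up; None if absent
- empty1: empty grey cassette, 40 (x) x 28 (y) x 6 mm, no wax on it; not to be filed; origin at the centre of its underside
- empty2: empty grey cassette, 40 (x) x 28 (y) x 6 mm, no wax on it; not to be filed; origin at the centre of its underside
- jar: closed specimen jar, 48 mm across, 60 mm high; stays on the bench; origin at the centre of its underside
- forceps: steel forceps lying along their x, 128 x 22 x 6 mm; stay on the bench; origin under their middle
- marker: blue marker lying along its x, from 50 mm behind to 78 mm ahead of its origin, 11 mm thick; stays on the bench
Mind the look-alikes: they are no part of the job. Leave any yellow look-alike of the block3 alone.

How it is judged (in metres and radians):
On the way, in this order (a step that is already met when the one before it is completed fails the run):
1. the lock is slid to its open end stop, the drawer still shut (value of joint lock above 0.055 m and value of joint drawer below 0.02 m), for 0.2 s.
2. the drawer is pulled out to its stop (value of joint drawer above 0.142 m), for 0.2 s.
3. every block lies flat in the open drawer, released (value of joint drawer above 0.11 m and x of block1 in the frame of drawer_in between -0.095 and 0.095 m and y of block1 in the frame of drawer_in between -0.095 and 0.095 m and z of block1 in the frame of drawer_in between -0.004 and 0.018 m and ((angle between block1's own z axis and vertical below 0.2 rad and z of block1 in the frame of drawer_in below 0.006 m) or angle between block1's own z axis and vertical above 2.94 rad) and linear speed of each of block1, block2, block3, block4, block5 below 0.02 m/s and contact force between each of block1, block2, block3, block4, block5 and the fingers below 0.3 N and x of block2 in the frame of drawer_in between -0.095 and 0.095 m and y of block2 in the frame of drawer_in between -0.095 and 0.095 m and z of block2 in the frame of drawer_in between -0.004 and 0.018 m and ((angle between block2's own z axis and vertical below 0.2 rad and z of block2 in the frame of drawer_in below 0.006 m) or angle between block2's own z axis and vertical above 2.94 rad) and x of block3 in the frame of drawer_in between -0.095 and 0.095 m and y of block3 in the frame of drawer_in between -0.095 and 0.095 m and z of block3 in the frame of drawer_in between -0.004 and 0.018 m and ((angle between block3's own z axis and vertical below 0.2 rad and z of block3 in the frame of drawer_in below 0.006 m) or angle between block3's own z axis and vertical above 2.94 rad) and x of block4 in the frame of drawer_in between -0.095 and 0.095 m and y of block4 in the frame of drawer_in between -0.095 and 0.095 m and z of block4 in the frame of drawer_in between -0.004 and 0.018 m and ((angle between block4's own z axis and vertical below 0.2 rad and z of block4 in the frame of drawer_in below 0.006 m) or angle between block4's own z axis and vertical above 2.94 rad) and x of block5 in the frame of drawer_in between -0.095 and 0.095 m and y of block5 in the frame of drawer_in between -0.095 and 0.095 m and z of block5 in the frame of drawer_in between -0.004 and 0.018 m and ((angle between block5's own z axis and vertical below 0.2 rad and z of block5 in the frame of drawer_in below 0.006 m) or angle between block5's own z axis and vertical above 2.94 rad)), for 0.2 s.
4. the drawer is pushed fully shut with the lock still open (value of joint drawer below 0.006 m and value of joint lock above 0.045 m), for 0.2 s.
5. the lock is slid back to its locked end stop (value of joint lock below 0.004 m and value of joint drawer below 0.006 m), for 0.2 s.
At the end, for the whole second after the job is handed in: Drawer shut (within 6 mm) and lock slid back to its locked stop (within 4 mm), every block present lying flat (within 0.2 rad) on the drawer floor inside the drawer, none on another, at rest and released; the empty cassettes, jar, forceps and marker within 60 mm of where they were (all of step 5 and x of block1 in the frame of drawer_in between -0.095 and 0.095 m and y of block1 in the frame of drawer_in between -0.095 and 0.095 m and z of block1 in the frame of drawer_in between -0.004 and 0.018 m and ((angle between block1's own z axis and vertical below 0.2 rad and z of block1 in the frame of drawer_in below 0.006 m) or angle between block1's own z axis and vertical above 2.94 rad) and linear speed of each of block1, block2, block3, block4, block5 below 0.02 m/s and contact force between each of block1, block2, block3, block4, block5 and the fingers below 0.3 N and x of block2 in the frame of drawer_in between -0.095 and 0.095 m and y of block2 in the frame of drawer_in between -0.095 and 0.095 m and z of block2 in the frame of drawer_in between -0.004 and 0.018 m and ((angle between block2's own z axis and vertical below 0.2 rad and z of block2 in the frame of drawer_in below 0.006 m) or angle between block2's own z axis and vertical above 2.94 rad) and x of block3 in the frame of drawer_in between -0.095 and 0.095 m and y of block3 in the frame of drawer_in between -0.095 and 0.095 m and z of block3 in the frame of drawer_in between -0.004 and 0.018 m and ((angle between block3's own z axis and vertical below 0.2 rad and z of block3 in the frame of drawer_in below 0.006 m) or angle between block3's own z axis and vertical above 2.94 rad) and x of block4 in the frame of drawer_in between -0.095 and 0.095 m and y of block4 in the frame of drawer_in between -0.095 and 0.095 m and z of block4 in the frame of drawer_in between -0.004 and 0.018 m and ((angle between block4's own z axis and vertical below 0.2 rad and z of block4 in the frame of drawer_in below 0.006 m) or angle between block4's own z axis and vertical above 2.94 rad) and x of block5 in the frame of drawer_in between -0.095 and 0.095 m and y of block5 in the frame of drawer_in between -0.095 and 0.095 m and z of block5 in the frame of drawer_in between -0.004 and 0.018 m and ((angle between block5's own z axis and vertical below 0.2 rad and z of block5 in the frame of drawer_in below 0.006 m) or angle between block5's own z axis and vertical above 2.94 rad) and distance of each of empty1, empty2, jar, forceps, marker from where it was at the start of the episode below 0.06 m); the robot touches nothing.
It fails at once if the specimen jar was knocked over (angle between jar's own z axis and vertical above 0.7 rad).
Of block1, block2, block3, block4, block5 only 3 to 5 are there at a start; the rules pass over those that are not, and their reading is None.
At some moment in a run one of block1, block2, block3, block4, block5 may be knocked a few centimetres aside while the robot is not near it.
Once in a run the grip may slacken for a moment while it holds something.
It also fails if it takes over 210 s, if anything falls off the work surface, if the arm or the gripper's body presses on something with over 40 N, if the wrist force passes 120 N, or if a joint passes its speed limit or range.

## Robot

A 6-joint arm with a two-finger parallel gripper is mounted at the origin on the work surface. World frame = base frame: x ahead of the robot, y to its left, z up, the work surface at z = 0. Lengths are in m, angles in degrees, forces in N, time in s.
With the tool pointing down it reaches from about 0.4 to 0.825 m from the base axis. Payload 7 kg.
Tool frame: the origin (TCP) lies midway between the tips of the shut fingers; the grasp point (between the pads) lies ctrl.grasp_offset behind it (ctrl.grasp_offset is the distance from the TCP to the grasp point, in m); z points along the fingers, y is the line along which they close (so a half turn about z gives the same grasp; the last joint's range is limited). The gripper opens to 88 mm and grips with 3 to 60 N. Pads are 19 mm wide; open, the fingers measure 130 mm over their backs; the gripper's body (78 mm by 193 mm) begins 47 mm behind the grasp point.
Start: joints at [87.554, 20.546, 0.682, 0, -70.136, -16.507], TCP at [0.219, 0.638, 0.227] pointing down, gripper open.
Joint ranges: [-176.03, 176.03], [-82.01, 121.73], [-58.28, 71.71], [-173.87, 95.51], [-174.79, -0.11], [-173.66, 173.66]. Speed limits (degrees/s): [136.94, 136.94, 172.46, 180, 180, 180].

## Interface

Orientations are given as [roll, pitch, yaw] about the fixed x, y, z axes, in that order (R = Rz(yaw) Ry(pitch) Rx(roll)).
In Python, from plant import ctrl gives the robot as it stands. The module is installed in compiled form; this text tells all that it offers.
- The arm moves only by the tool send_rows, never from a script. Its argument "increments" is a list that holds one entry, the list of rows, each a list of 4 numbers: the shift along the world's x, y, z normalised to -1 to 1, where 1 is 0.2 m, then the turn about the world's z normalised to -1 to 1, where 1 is 1.5 rad. In form: [[[x, y, z, roll], ...]]. A call has 1 to 12 rows; each row is the pose to reach, as a shift and turn from the pose commanded when the call began; what a row does not reach only later rows make up. A row lasts 1/8 s, in which the tool goes at most 62.5 mm and 10.7 degrees, less where a joint would pass 70% of its speed; a pose out of reach is approached as far as the arm can. A call with a number of a shift or a turn outside -1 to 1 is refused whole. A call with a gripper value outside its range is refused whole. "jaw" is the opening, from 0 (shut) to 1 (fully open), set as the call begins (left out, the last holds). The fingers move at their own pace and stop on an object; the grip force is fixed at half the most. Time passes only in rows, so rows that repeat a pose let the fingers close. It gives the time, the measured TCP pose, the force, the opening and the grip force at its end, in the units of the state.
- ctrl.get_obs(): the state, without advancing time (a new reading comes with each control period).
- ctrl.snapshot(name): name is "scene" or "top" or "wrist"; returns the picture (400x640x3 uint8, red, green, blue); there is no depth.
- ctrl.calibration(name): a dict with "mtx" (3x3 intrinsics, pixels), "eye" and "attitude" of the camera in the world. Camera axes: x right, y up, looking along -z (the intrinsics and any distortion apply to the point x, -y, -z); pixel columns grow to the right and rows downward; lengths in m; the calibration is good to about 2 mm. A picture is of the moment at which its call begins: read the wrist's pose just before it. calibration takes no time and is no camera call; for the wrist camera it gives the pose at the moment of the call.
- ctrl.close_job(): hands the job in; it is judged then, once.
Trained networks look in the newest picture that a camera, given by its name, has taken for a name from the list of things; names that differ only in an ending like _2 or _b are one class to them, and where a whole thing is asked for, a point or a joint stands for the part that bears it (a point fixed in the world has none). Each returns a list of dicts, best first, with "conf" (0 to 1); they miss things now and then, are a little off and sometimes report something else, mostly with a low value. They report only what shows in the picture. A call takes as long as a camera call. They do not tell look-alikes from the thing itself.
- ctrl.trace(thing, camera): "mask" (400x640 bool, what is visible of it) and "bbox" ([left, top, right, bottom] in pixels, round what is visible of it).
- ctrl.spot_point(thing, camera): "pixel" ([row, column] in pixels: a listed point, or the origin of a listed thing).
The state is a dict: "clock": time; "joint_pos": joint angles; "qvel": joint speeds; "tau": joint torques, N m; "tool_pos": TCP position; "orientation": TCP orientation; "force": force on the tool from outside, world axes, zero at the start; "moment": the same for the moment, N m; "opening": finger opening in m; "gripper_force": force on a finger pad.
Only numpy, scipy, OpenCV 4.12 (cv2) and the standard library are available. Lean on these libraries where they do the work, as an engineer would, in place of code of your own. Each camera call takes 0.05 s, during which the arm holds its last target. There are 200 camera calls.

## Working session

There is one attempt and no reset: what is moved stays moved. The work goes in short steps, Python scripts to look and compute and a tool call to move; the robot and the scene stay as the last step left them, time stands still between calls to the robot, and variables do not carry over. Pictures are saved under pics/ and viewed, at most 15 in all, crops included, and the job is handed in when it is done.

Besides the shell and the picture viewer there is one more tool, called after "Request:" in YAML: its name, and indented under it one key for each argument. send_rows: Moves the arm, as the interface text tells. Its arguments: {"type":"object","properties":{"increments":{"type":"array"},"jaw":{"type":"number"}},"required":["increments"]}

```bash
mkdir -p pics; ls
python3 - <<'E'
from plant import ctrl
import cv2,numpy as np
o=ctrl.get_obs();print(o, ctrl.grasp_offset)
for n in ("scene","top"):
    im=ctrl.snapshot(n);cv2.imwrite(f"pics/{n}0.png",im[:,:,::-1])
    c=ctrl.calibration(n);print(n,c)
    for t in ["block1","empty1","jar","lock_top","drawer_handle","drawer_in","cabinet","forceps","marker"]:
        print(t,[(np.round(d["pixel"]).astype(int).tolist(),round(d["conf"],2)) for d in ctrl.spot_point(t,n)])
E
```

```text
pics
{'clock': 0.0, 'joint_pos': array([ 8.75527120e+01,  2.05922229e+01,  6.34055918e-01, -1.90995259e-02,
       -7.01365955e+01, -1.65064159e+01]), 'qvel': array([-0.04063672,  0.00829182, -0.03080733, -0.04139112,  0.01362915,
       -0.03736913]), 'tau': array([ 9.17509860e-04, -5.82721531e+01,  2.93050039e+01,  6.99746042e+00,
        6.99714728e-03, -1.45507329e-04]), 'tool_pos': array([0.21912096, 0.6379269 , 0.22561916]), 'orientation': array([ 1.79904041e+02, -9.71185508e-03, -1.89602002e+01]), 'force': array([-0.03337281, -0.40676332, -0.13828652]), 'moment': array([ 0.01880722, -0.01336533,  0.01472769]), 'gripper_force': 0.0, 'opening': 0.08767227208148193} 0.0188
scene {'mtx': array([[452.68620968,   0.        , 317.73180709],
       [  0.        , 452.68620968, 199.90091877],
       [  0.        ,   0.        ,   1.        ]]), 'eye': array([ 1.08547086, -0.27873786,  0.89999335]), 'attitude': array([35.60318843,  0.16681558, 69.73631465])}
block1 [([199, 305], 0.76), ([191, 274], 0.74), ([291, 324], 0.71), ([254, 291], 0.63), ([172, 286], 0.63), ([220, 221], 0.58)]
em
[... 260 characters left out ...]
183], 0.65)]
top {'mtx': array([[480.53108396,   0.        , 315.27233426],
       [  0.        , 480.53108396, 204.28007518],
       [  0.        ,   0.        ,   1.        ]]), 'eye': array([ 0.29523853, -0.09451298,  1.34977779]), 'attitude': array([ 11.91534989,  -0.22842105, -89.6460456 ])}
block1 [([245, 310], 0.69), ([258, 337], 0.64), ([250, 385], 0.52), ([197, 336], 0.51), ([278, 318], 0.43)]
empty1 [([273, 414], 0.74), ([163, 324], 0.7), ([155, 242], 0.52), ([232, 358], 0.44)]
jar [([176, 371], 0.75), ([156, 243], 0.51)]
lock_top [([159, 243], 0.51)]
drawer_handle [([189, 226], 0.57)]
drawer_in []
cabinet [([145, 232], 0.8)]
forceps [([285, 358], 0.48)]
marker [([278, 412], 0.47)]
```

Run:
```python
import cv2
a=cv2.imread("pics/top0.png")[110:330,180:470];cv2.imwrite("pics/top0c.png",cv2.resize(a,(790,599),interpolation=cv2.INTER_CUBIC))
a=cv2.imread("pics/scene0.png")[130:360,130:560];cv2.imwrite("pics/scene0c.png",cv2.resize(a,(800,428),interpolation=cv2.INTER_CUBIC))
```

```text
(no output)
```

View pics/top0c.png

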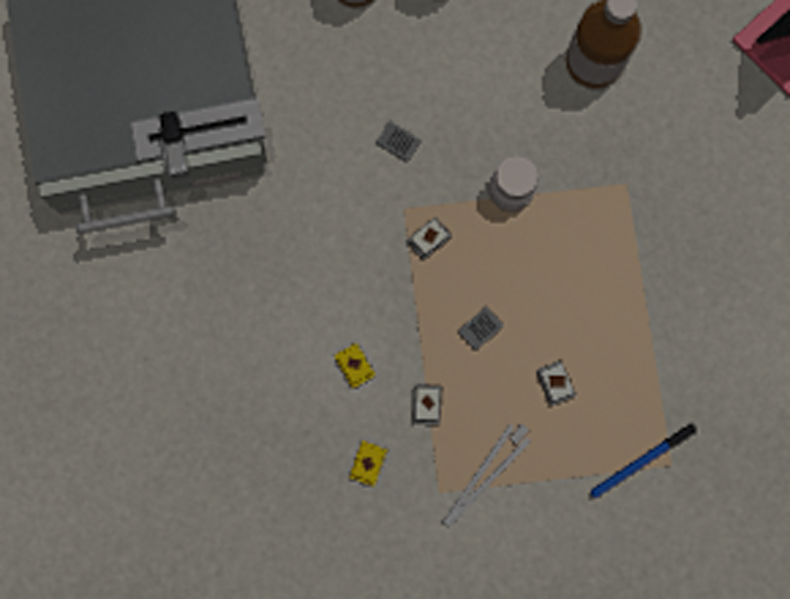

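View pics/scene0c.png

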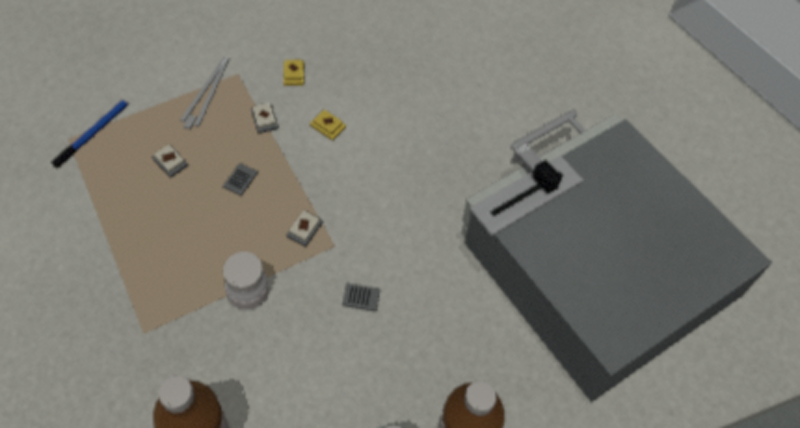

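The pictures show three cream-waxed blocks: top view pixels about (197,336), (258,337), (250,385). They also show two yellow look-alikes (245,310) and (278,318), two dark empty cassettes (163,324) and (232,358), and the cabinet at upper left, with its lock grip at (157,242) and handle at (190,228).

```bash
cat > h.py <<'E'
from plant import ctrl
import cv2,numpy as np
from scipy.spatial.transform import Rotation as R
from scipy.optimize import minimize
def cam(n):
    c=ctrl.calibration(n); return c["mtx"],np.array(c["eye"]),R.from_euler("xyz",c["attitude"],degrees=True).as_matrix()
def proj(c,P):
    K,e,A=c; q=(np.atleast_2d(P)-e)@A; q=q*[1,-1,-1]; p=q@K.T; return p[:,:2]/p[:,2:]   # (col,row)
def ray(c,px):
    K,e,A=c; d=np.linalg.solve(K,[px[0],px[1],1.])*[1,-1,-1]; return e,A@d
def onz(c,px,z):
    e,d=ray(c,px); return e+d*(z-e[2])/d[2]
def tri(cs,pxs):
    M=[];b=[]
    for c,p in zip(cs,pxs):
        e,d=ray(c,p); d/=np.linalg.norm(d); Q=np.eye(3)-np.outer(d,d); M.append(Q); b.append(Q@e)
    x=np.linalg.lstsq(np.vstack(M),np.hstack(b),rcond=None)[0]
    return x,[np.linalg.norm(Q@x-bb) for Q,bb in zip(M,b)]
def box(l,w,z0,z1,s=1):
    return np.array([[x*l/2,y*w/2,z] for x in(-1,1) for y in(-1,1) for z in(z0,z1)])
def place(P,x,y,yaw):
    c,s=np.cos(yaw),np.sin(yaw); return P@np.array([[c,-s,0],[s,c,0],[0,0,1]]).T+[x,y,0]
def hullmask(c,P,S=4):
    m=np.zeros((400*S,640*S),np.uint8)
    h=cv2.convexHull(((proj(c,P)+.5)*S-.5).astype(np.float32).reshape(-1,1,2)); cv2.fillConvexPoly(m,np.round(h).astype(np.int32),1)
    return cv2.resize(m.astype(np.float32),(640,400),interpolation=cv2.INTER_AREA)
def fit(obs,P,x0):  # obs: list of (cam,mask); x,y,yaw
    def f(v):
        Q=place(P,*v); s=0
        for c,m in obs:
            h=hullmask(c,Q); s+=1-np.minimum(h,m).sum()/np.maximum(h,m).sum()
        return s/len(obs)
    sx=np.array([x0]+[np.add(x0,d) for d in([.01,0,0],[0,.01,0],[0,0,.2])])
    r=minimize(f,x0,method="Nelder-Mead",options=dict(initial_simplex=sx,xatol=2e-4,fatol=1e-4)); return r.x,r.fun
E
python3 - <<'E'
from h import *
ims={};cs={};mk={}
for n in("top","scene"):
    ims[n]=ctrl.snapshot(n);cs[n]=cam(n)
    mk[n,"cab"]=ctrl.trace("cabinet",n); mk[n,"b"]=ctrl.trace("block1",n);mk[n,"h"]=ctrl.trace("drawer_handle",n);mk[n,"l"]=ctrl.spot_point("lock_top",n);mk[n,"hp"]=ctrl.spot_point("drawer_handle",n)
    for k in("cab","h","b"): print(n,k,[(np.round(d["bbox"]).tolist(),round(d["conf"],2),int(d["mask"].sum())) for d in mk[n,k]])
    print([(d["pixel"],d["conf"]) for k in("l","hp") for d in mk[n,k]])
for k in("l","hp"):
    print(k,tri([cs["top"],cs["scene"]],[mk[n,k][0]["pixel"][::-1] for n in("top","scene")]))
# blocks
B={}
for n in cs:
    B[n]=[]
    for d in mk[n,"b"]:
        m=d["mask"];px=np.argwhere(m).mean(0)[::-1]
        hsv=cv2.cvtColor(ims[n],cv2.COLOR_RGB2HSV)[m]; print(n,px.round(),np.median(hsv,0),onz(cs[n],px,.008).round(3))
        B[n].append((px,m,onz(cs[n],px,.008)))
for px,m,P in B["top"]:
    q=min(B["scene"],key=lambda t:np.linalg.norm(t[2]-P))
    if np.linalg.norm(q[2]-P)>.02: continue
    obs=[(cs["top"],m),(cs["scene"],q[1])]
    best=min((fit(obs,np.vstack([box(.04,.028,0,.008),box(.032,.023,.008,.015)]),[P[0],P[1],a]) for a in np.arange(0,3.1,.52)),key=lambda t:t[1])
    print("block",best[0][:2].round(4),np.degrees(best[0][2])%180,best[1],"tri",tri([cs["top"],cs["scene"]],[px,q[0]])[0].round(4))
# cabinet
obs=[(cs[n],mk[n,"cab"][0]["mask"]) for n in cs]
P0=onz(cs["scene"],np.argwhere(obs[1][1]).mean(0)[::-1],.06)
for a in(-.2,.1,.3,-1.4,1.7): 
    v,f=fit(obs,box(.24,.23,0,.085),[P0[0],P0[1],a]); print("cab",v,np.degrees(v[2]),f)
E
```

```text
top cab [([239.0, 152.0, 248.0, 178.0], 0.74, 153), ([180.0, 87.0, 276.0, 198.0], 0.63, 7687)]
top h [([195.0, 161.0, 278.0, 198.0], 0.75, 938), ([361.0, 166.0, 379.0, 188.0], 0.67, 298)]
top b [([312.0, 273.0, 322.0, 288.0], 0.65, 117), ([330.0, 189.0, 346.0, 204.0], 0.6, 132), ([304.0, 236.0, 317.0, 249.0], 0.49, 109), ([331.0, 253.0, 343.0, 266.0], 0.44, 100)]
[([157.2, 243.1], 0.42), ([187.1, 224.7], 0.63)]
scene cab [([378.0, 190.0, 543.0, 347.0], 0.66, 14507), ([248.0, 266.0, 275.0, 294.0], 0.44, 616)]
scene h [([377.0, 189.0, 464.0, 247.0], 0.91, 549), ([249.0, 266.0, 275.0, 298.0], 0.17, 614)]
scene b [([293.0, 188.0, 316.0, 204.0], 0.75, 188), ([266.0, 185.0, 281.0, 202.0], 0.7, 162), ([280.0, 166.0, 291.0, 175.0], 0.65, 148), ([215.0, 210.0, 230.0, 225.0], 0.6, 181), ([282.0, 241.0, 305.0, 258.0], 0.47, 214)]
[([220.2, 424.8], 0.82), ([199.2, 420.8], 0.75), ([218.4, 219.7], 0.47)]
l (array([0.68370144, 0.09863648, 0.11816437]), [np.float64(0.002921369427627243), np.float64(0.0029213694276279266)])
hp (array([0.60912051, 0.14593851, 0.07350264]), [np.float64(0.00415328197735
[... 615 characters left out ...]
2682876587 tri [ 0.3648 -0.0984  0.0064]
block [ 0.599  -0.1613] 127.52048483691186 0.12121966481208801 tri [ 0.5988 -0.1614  0.0044]
block [ 0.4637 -0.0837] 29.811308404191408 0.18593192100524902 tri [ 0.4656 -0.0836  0.0073]
block [ 0.422 -0.158] 175.6679663350213 0.23737832903862 tri [ 0.4234 -0.1581  0.0072]
cab [0.76260621 0.14774241 0.20742764] 11.884728299385811 0.5078409910202026
cab [0.76301947 0.14763499 0.20989879] 12.02631465737137 0.5075361728668213
cab [0.76212843 0.14735423 0.20697344] 11.858704313932085 0.5077969431877136
cab [ 0.76485906  0.14890127 -1.364087  ] -78.15642819675018 0.5264661908149719
cab [0.76534531 0.14917962 1.77430483] 101.66017820698083 0.5266780853271484
```

Request:
send_rows:
  increments:
    - [[0.8, -0.9, 0.5, 0.36], [0.8, -0.9, 0.5, 0.36], [0.8, -0.9, 0.5, 0.36], [0.8, -0.9, 0.5, 0.36], [0.8, -0.9, 0.5, 0.36], [0.8, -0.9, 0.5, 0.36]]

```text
clock: 2.35
tool_pos: [0.3796, 0.4581, 0.3268]
orientation: [-179.9, -0.0, 11.9]
force: [0.7, -0.5, 0.0]
opening: 0.0879
gripper_force: 0.0
```

Request:
send_rows:
  increments:
    - [[0.8, -0.9, 0.2, 0], [0.8, -0.9, 0.2, 0], [0.8, -0.9, 0.2, 0], [0.8, -0.9, 0.2, 0], [0.8, -0.9, 0.2, 0]]

```text
clock: 2.98
tool_pos: [0.5408, 0.2772, 0.3657]
orientation: [179.9, 0.1, 11.8]
force: [0.1, 1.2, -1.4]
opening: 0.0877
gripper_force: 0.0
```

Request:
send_rows:
  increments:
    - [[0.4, -0.5, 0, 0], [0.4, -0.5, 0, 0], [0.4, -0.5, 0, 0], [0.4, -0.5, 0, 0], [0.4, -0.5, 0, 0], [0.4, -0.5, 0, 0]]

```text
clock: 3.72
tool_pos: [0.6186, 0.1798, 0.3667]
orientation: [-180.0, -0.0, 12.1]
force: [1.3, -0.3, -0.1]
opening: 0.0873
gripper_force: 0.0
```

Run:
```python
from h import *
o=ctrl.get_obs();print(o["tool_pos"],o["orientation"],o["joint_pos"])
im=ctrl.snapshot("wrist");c=cam("wrist");cv2.imwrite("pics/w1.png",im[:,:,::-1]);print(c)
for t in("lock_top","drawer_handle","cabinet"):
    for d in ctrl.spot_point(t,"wrist"): print(t,d["pixel"],d["conf"], onz(c,d["pixel"][::-1],{"lock_top":.1175,"drawer_handle":.063,"cabinet":0}[t]))
np.save("w1.npy",im)
```

```text
[0.61857457 0.17983224 0.3667353 ] [-1.79986341e+02 -1.41649840e-02  1.21045351e+01] [ 3.35275391e+01  1.46998466e+01  1.02576731e+01 -7.56408567e-03
 -8.55396515e+01  6.85775847e+01]
(array([[287.02455162,   0.        , 319.89521796],
       [  0.        , 287.02455162, 198.26222593],
       [  0.        ,   0.        ,   1.        ]]), array([0.68558886, 0.19531719, 0.52512136]), array([[ 2.09657392e-01,  9.44814771e-01,  2.51731658e-01],
       [-9.77774653e-01,  2.02402735e-01,  5.46796143e-02],
       [ 7.10931276e-04, -2.57600820e-01,  9.66251164e-01]]))
lock_top [133.2, 384.5] 0.86 [0.68941963 0.10424997 0.1175    ]
drawer_handle [178.0, 336.7] 0.69 [0.60448796 0.14948122 0.063     ]
cabinet [84.4, 354.7] 0.97 [0.75857919 0.14962895 0.        ]
```

View pics/w1.png

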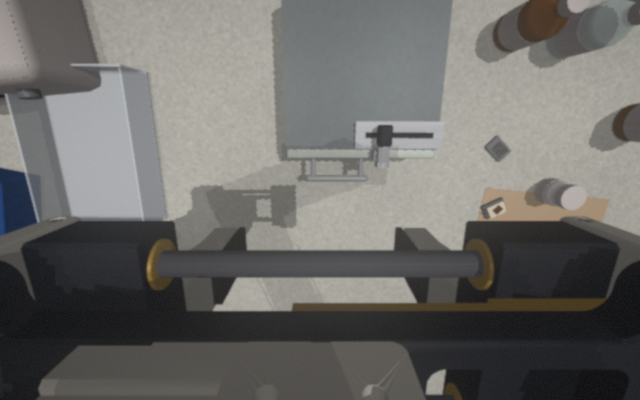

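Run:
```python
from h import *
im=np.load("w1.npy")[105:195,275:455];cv2.imwrite("pics/w1c.png",cv2.resize(im[:,:,::-1],None,fx=4.4,fy=4.4,interpolation=cv2.INTER_CUBIC))
```

```text
(no output)
```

View pics/w1c.png

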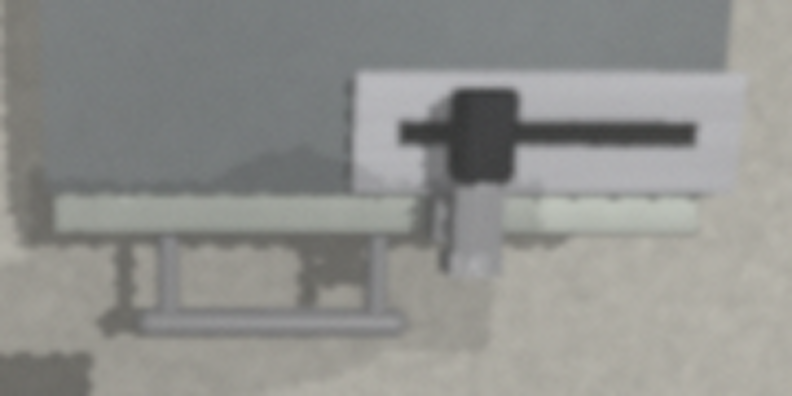

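Run:
```python
from h import *
c=cam("wrist")
f=lambda x,y,z:onz(c,(275+x/4.4-.4,105+y/4.4-.4),z).round(4)
print("lock",f(491,135,.1175),"handleL",f(140,322,.063),"handleR",f(404,325,.063))
print("track",f(356,72,.091),f(745,75,.091),"front",f(54,233,.085),f(697,233,.085), "slot",f(400,133,.091),f(696,134,.091))
e=f(745,75,.091)-f(356,72,.091);print(np.degrees(np.arctan2(e[0],-e[1])),np.linalg.norm(e))
print(ctrl.get_obs()["tool_pos"])
```

```text
lock [0.6874 0.1004 0.1175] handleL [0.5948 0.1973 0.063 ] handleR [0.6141 0.1011 0.063 ]
track [0.6979 0.1436 0.091 ] [0.7239 0.017  0.091 ] front [0.6237 0.2326 0.085 ] [0.6703 0.014  0.085 ] slot [0.6817 0.1244 0.091 ] [0.7022 0.027  0.091 ]
11.605537818300014 0.12924225315275187
[0.61897433 0.17891906 0.36679216]
```

Request:
send_rows:
  increments:
    - [[0.34, -0.395, -0.7, 0], [0.34, -0.395, -0.7, 0], [0.34, -0.395, -0.7, 0], [0.34, -0.395, -0.7, 0], [0.34, -0.395, -0.7, 0]]
  jaw: 0.6

```text
clock: 4.55
tool_pos: [0.6877, 0.0995, 0.2275]
orientation: [180.0, -0.1, 12.0]
force: [-0.4, 0.7, 1.3]
opening: 0.0525
gripper_force: 0.0
```

Run:
```python
from h import *
o=ctrl.get_obs();print(o["tool_pos"],o["orientation"],o["opening"])
im=ctrl.snapshot("wrist");c=cam("wrist");np.save("w2.npy",im)
cv2.imwrite("pics/w2.png",im[:,:,::-1]);print(c[1])
for t in("lock_top","drawer_handle"):
    for d in ctrl.spot_point(t,"wrist"): print(t,d["pixel"],d["conf"], onz(c,d["pixel"][::-1],{"lock_top":.1175,"drawer_handle":.063}[t]))
```

```text
[0.68767665 0.09952067 0.22745917] [ 1.79982129e+02 -5.75160945e-02  1.19836335e+01] 0.05246342483399108
[0.75442635 0.11562192 0.38678306]
lock_top [196.3, 318.3] 0.79 [0.68646891 0.102469   0.1175    ]
drawer_handle [237.8, 265.0] 0.84 [0.60852875 0.15217961 0.063     ]
```

View pics/w2.png

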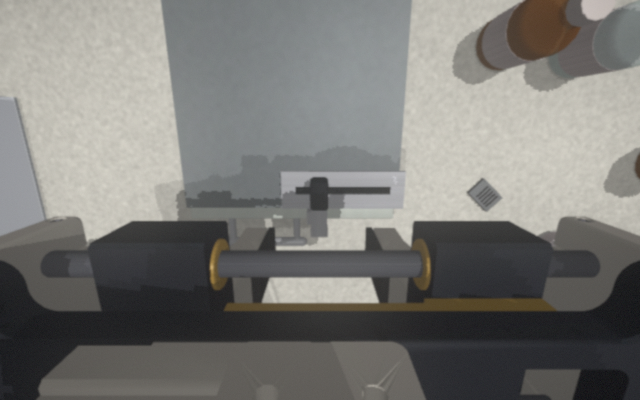

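Lock grip at pixel (195,318), which agrees with the previous view to within 2 mm. Descending to grip it.

Request:
send_rows:
  increments:
    - [[0, 0, -0.3, 0], [0, 0, -0.64, 0], [0, 0, -0.64, 0], [0, 0, -0.64, 0], [0, 0, -0.64, 0]]

```text
clock: 5.32
tool_pos: [0.6892, 0.1002, 0.1022]
orientation: [-180.0, -0.3, 12.0]
force: [-0.3, -0.0, 0.0]
opening: 0.0526
gripper_force: 0.0
```

Request:
send_rows:
  increments:
    - [[0, 0, 0, 0], [0, 0, 0, 0], [0, 0, 0, 0], [0, 0, 0, 0], [0, 0, 0, 0], [0, 0, 0, 0]]
  jaw: 0

```text
clock: 6.08
tool_pos: [0.6873, 0.0995, 0.0987]
orientation: [-180.0, -0.0, 12.0]
force: [-1.3, 0.9, 2.0]
opening: 0.0177
gripper_force: 30.0
```

Gripped (17.7 mm). Slide along the cabinet's −y.

Request:
send_rows:
  increments:
    - [[0.015, -0.07, 0, 0], [0.03, -0.15, 0, 0], [0.045, -0.22, 0, 0], [0.061, -0.294, 0, 0], [0.064, -0.31, 0, 0], [0.064, -0.31, 0, 0], [0.064, -0.31, 0, 0]]

```text
clock: 6.95
tool_pos: [0.6987, 0.0459, 0.0986]
orientation: [-179.4, -0.1, 12.1]
force: [-14.2, 39.0, 9.7]
opening: 0.0179
gripper_force: 30.0
```

Run:
```python
from h import *
o=ctrl.get_obs();print(o["tool_pos"],o["orientation"],o["force"])
im=ctrl.snapshot("wrist");c=cam("wrist");np.save("w3.npy",im)
a=im[130:260,150:450];cv2.imwrite("pics/w3c.png",cv2.resize(a[:,:,::-1],None,fx=2.6,fy=2.6,interpolation=cv2.INTER_CUBIC))
```

```text
[0.69865325 0.04588268 0.09862949] [-1.79426957e+02 -1.13671592e-01  1.20808346e+01] [-14.16622403  39.012898     9.74278109]
```

View pics/w3c.png

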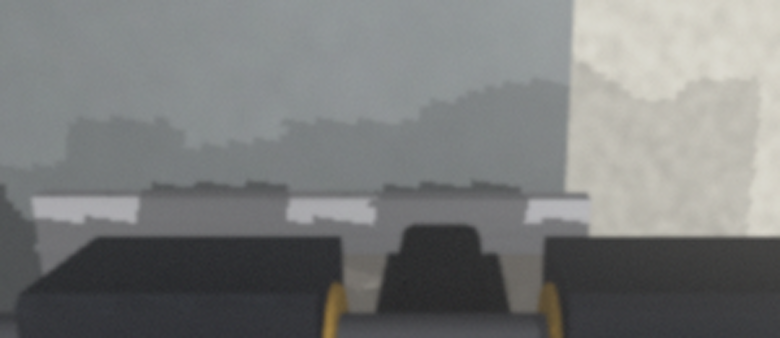

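Request:
send_rows:
  increments:
    - [[-0.005, 0.027, 0, 0], [-0.006, 0.035, 0, 0], [-0.006, 0.035, 0, 0]]

```text
clock: 7.38
tool_pos: [0.6985, 0.0464, 0.0986]
orientation: [-179.8, -0.0, 12.0]
force: [-5.8, 13.4, 4.1]
opening: 0.0179
gripper_force: 30.0
```

Request:
send_rows:
  increments:
    - [[0, 0, 0, 0], [0, 0, 0, 0], [0, 0, 0, 0], [0, 0, 0.3, 0], [0, 0, 0.65, 0], [0, 0, 0.65, 0], [0, 0, 0.65, 0]]
  jaw: 0.6

```text
clock: 8.25
tool_pos: [0.699, 0.044, 0.2292]
orientation: [-180.0, -0.1, 12.0]
force: [-0.1, -0.7, -0.4]
opening: 0.0524
gripper_force: 0.0
```

Request:
send_rows:
  increments:
    - [[-0.35, 0.3, 0.2, -1], [-0.35, 0.3, 0.2, -1], [-0.35, 0.3, 0.2, -1], [-0.35, 0.3, 0.2, -1], [-0.35, 0.3, 0.2, -1], [-0.35, 0.3, 0.2, -1], [-0.35, 0.3, 0.2, -1], [-0.35, 0.3, 0.2, -1], [-0.35, 0.3, 0.2, -1], [-0.35, 0.3, 0.2, -1]]
  jaw: 0.25

```text
clock: 9.5
tool_pos: [0.6285, 0.1041, 0.2674]
orientation: [179.9, -0.0, -73.7]
force: [-0.3, 0.2, -0.5]
opening: 0.0223
gripper_force: 0.0
```

Run:
```python
from h import *
o=ctrl.get_obs();print(o["tool_pos"],o["orientation"],o["force"],o["opening"],o["joint_pos"])
im=ctrl.snapshot("wrist");c=cam("wrist");np.save("w4.npy",im)
cv2.imwrite("pics/w4.png",im[:,:,::-1]);
for n in("wrist","top","scene"):
  if n!="wrist": ctrl.snapshot(n);c=cam(n)
  for t in("lock_top","drawer_handle"):
    for d in ctrl.spot_point(t,n): print(n,t,d["pixel"],d["conf"], onz(c,d["pixel"][::-1],{"lock_top":.1175,"drawer_handle":.063}[t]))
```

```text
[0.62852455 0.1041332  0.26739813] [ 1.79897845e+02 -1.12330537e-02 -7.37272752e+01] [-0.29768434  0.23512863 -0.50454197] 0.022318149682515238 [ 2.69233556e+01  1.58075254e+01 -7.58810462e-01 -8.17595001e-03
 -7.35361354e+01 -1.06483167e+01]
wrist lock_top [113.9, 267.4] 0.7 [0.70124087 0.04641241 0.1175    ]
wrist drawer_handle [217.0, 327.3] 0.65 [0.60325044 0.15363386 0.063     ]
top lock_top [151.5, 263.7] 0.45 [0.69898601 0.04138321 0.1175    ]
top drawer_handle [192.9, 225.8] 0.59 [0.59703372 0.1481394  0.063     ]
top drawer_handle [143.6, 232.0] 0.57 [0.73939536 0.13707717 0.063     ]
scene lock_top [234.4, 398.1] 0.62 [0.69567354 0.0353489  0.1175    ]
scene lock_top [197.7, 183.0] 0.22 [ 0.45343539 -0.35455465  0.1175    ]
scene drawer_handle [251.3, 293.5] 0.46 [ 0.62940617 -0.16729386  0.063     ]
```

View pics/w4.png

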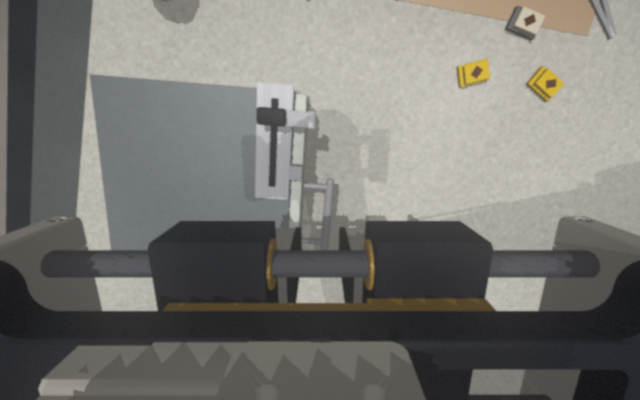

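Lock grip now at (115,270), about 20 mm from the near end of its slot, so at the open stop. The handle bar runs down column ~329 from row 181.

Run:
```python
from h import *
im=np.load("w4.npy");g=cv2.cvtColor(im,cv2.COLOR_RGB2GRAY)
c=cam("wrist")
for r in(192,200,208): print(r,g[r,286:342].tolist())
for px in((329,181),(326,210)): print(onz(c,px,.063))
u=np.array([.979,.203]);print("u coord", [(x,round(float(onz(c,(x,204),.063)[:2]@u),4)) for x in(300,322,325,328,331,334)], "ref",np.array([.6045,.149])@u)
cv2.imwrite("pics/w4c.png",cv2.resize(im[160:260,270:390,::-1],None,fx=6,fy=6,interpolation=cv2.INTER_CUBIC))
```

```text
192 [157, 152, 131, 105, 118, 153, 173, 179, 176, 176, 176, 177, 176, 173, 155, 127, 106, 105, 111, 110, 111, 112, 111, 111, 112, 111, 112, 116, 124, 131, 136, 144, 143, 139, 135, 132, 126, 117, 117, 126, 136, 144, 147, 148, 144, 135, 123, 118, 118, 117, 116, 115, 125, 148, 161, 164]
200 [130, 126, 118, 120, 156, 182, 188, 190, 193, 195, 189, 183, 177, 165, 138, 112, 107, 115, 122, 124, 120, 115, 115, 116, 118, 115, 116, 126, 147, 159, 164, 164, 164, 165, 162, 162, 161, 154, 141, 135, 142, 147, 149, 144, 137, 125, 115, 112, 115, 119, 118, 127, 149, 162, 165, 166]
208 [124, 123, 126, 154, 182, 194, 196, 198, 196, 197, 197, 196, 189, 164, 127, 103, 108, 119, 128, 131, 129, 119, 115, 113, 112, 118, 136, 156, 166, 168, 167, 166, 163, 162, 162, 164, 162, 147, 135, 139, 145, 146, 144, 139, 127, 116, 115, 119, 115, 116, 129, 152, 167, 166, 166, 165]
[0.61553612 0.10674587 0.063     ]
[0.60820019 0.14540237 0.063     ]
u coord [(300, 0.6598), (322, 0.6309), (325, 0.6269), (328, 0.623), (331, 0.619), (334, 0.6151)] ref 0.6220525
```

View pics/w4c.png

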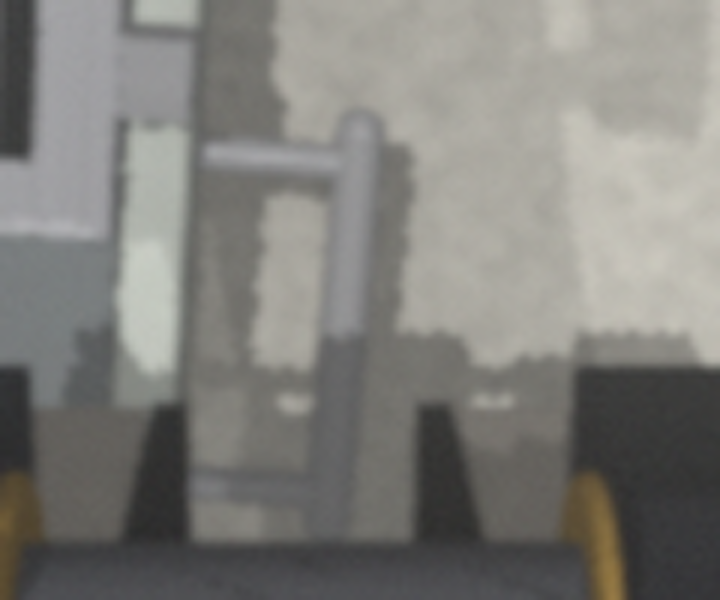

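Request:
send_rows:
  increments:
    - [[-0.118, 0.235, -0.3, -0.051], [-0.118, 0.235, -0.75, -0.051], [-0.118, 0.235, -0.75, -0.051], [-0.118, 0.235, -0.75, -0.051], [-0.118, 0.235, -0.75, -0.051], [-0.118, 0.235, -0.75, -0.051]]
  jaw: 0.2

```text
clock: 10.7
tool_pos: [0.6067, 0.1518, 0.121]
orientation: [-179.8, 0.1, -78.3]
force: [0.8, -0.1, 0.9]
opening: 0.0176
gripper_force: 0.0
```

Run:
```python
from h import *
o=ctrl.get_obs();print(o["tool_pos"],o["orientation"],o["force"],o["opening"])
im=ctrl.snapshot("wrist");c=cam("wrist");np.save("w5.npy",im)
cv2.imwrite("pics/w5.png",cv2.resize(im[100:260,200:440,::-1],None,fx=3.3,fy=3.3,interpolation=cv2.INTER_CUBIC))
# predicted lines: bar and finger gap
for v in(-.02,.025):
  P=np.array([.623*.979-v*.203,.623*.203+v*.979,.063]);print(proj(c,P))
print(proj(c,o["tool_pos"]))
```

```text
[0.60668985 0.15177782 0.12098775] [-1.79789231e+02  5.10657264e-02 -7.83412654e+01] [ 0.75031996 -0.08826615  0.88926148] 0.017579458905024208
[[321.76136308 152.91020092]]
[[321.7128394  210.42670552]]
[[318.63961328 240.37695425]]
```

View pics/w5.png

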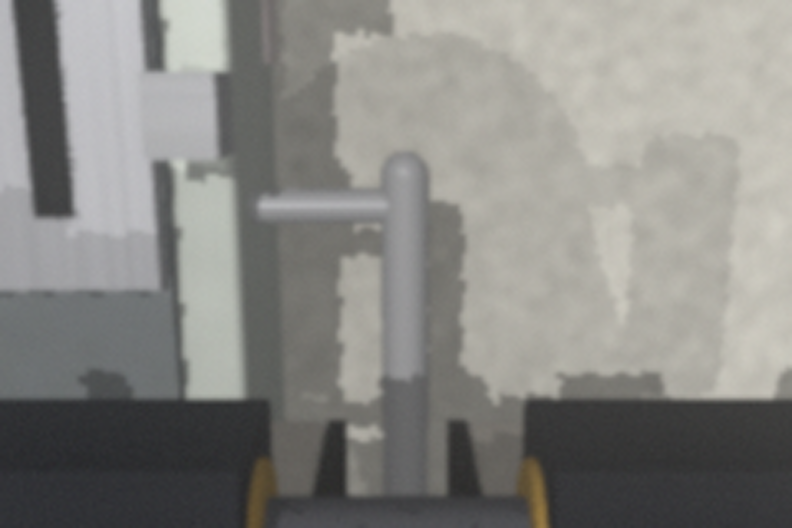

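Request:
send_rows:
  increments:
    - [[0, 0, -0.1, 0], [0, 0, -0.2, 0], [0, 0, -0.32, 0], [0, 0, -0.32, 0], [0, 0, -0.32, 0]]

```text
clock: 11.38
tool_pos: [0.6062, 0.1516, 0.0561]
orientation: [-179.9, 0.0, -78.3]
force: [-0.1, 0.3, -0.2]
opening: 0.0173
gripper_force: 0.0
```

Request:
send_rows:
  increments:
    - [[0, 0, 0, 0], [0, 0, 0, 0], [0, 0, 0, 0], [0, 0, 0, 0]]
  jaw: 0

```text
clock: 11.88
tool_pos: [0.6051, 0.1515, 0.0559]
orientation: [-180.0, 0.0, -78.3]
force: [-4.1, 0.9, 4.6]
opening: 0.0103
gripper_force: 30.0
```

Request:
send_rows:
  increments:
    - [[-0.1, -0.021, 0, 0], [-0.2, -0.041, 0, 0], [-0.3, -0.062, 0, 0], [-0.4, -0.083, 0, 0], [-0.5, -0.104, 0, 0], [-0.6, -0.124, 0, 0], [-0.68, -0.141, 0, 0], [-0.72, -0.149, 0, 0], [-0.75, -0.155, 0, 0], [-0.75, -0.155, 0, 0], [-0.75, -0.155, 0, 0]]

```text
clock: 13.25
tool_pos: [0.4581, 0.1207, 0.0559]
orientation: [-179.7, -0.0, -78.3]
force: [13.1, -8.4, -2.6]
opening: 0.0102
gripper_force: 30.0
```

Request:
send_rows:
  increments:
    - [[0.01, 0.003, 0, 0], [0.01, 0.003, 0, 0]]

```text
clock: 13.5
tool_pos: [0.4583, 0.1206, 0.0558]
orientation: [-179.9, -0.0, -78.3]
force: [1.8, -6.5, 7.1]
opening: 0.0101
gripper_force: 30.0
```

Request:
send_rows:
  increments:
    - [[0, 0, 0, 0], [0, 0, 0, 0], [0, 0, 0.3, 0], [0, 0, 0.7, 0], [0, 0, 0.9, 0], [0, 0, 0.9, 0], [0, 0, 0.9, 0]]
  jaw: 0.2

```text
clock: 14.38
tool_pos: [0.4568, 0.1211, 0.2344]
orientation: [-180.0, 0.0, -78.3]
force: [-0.7, 0.1, -1.4]
opening: 0.0176
gripper_force: 0.0
```

```bash
cat > blocks.py <<'E'
from h import *
BP=np.vstack([box(.04,.028,0,.008),box(.032,.023,.008,.015)])
def measure(names,ref=None):
    B={};cs={}
    for n in names:
        im=ctrl.snapshot(n);cs[n]=cam(n);B[n]=[];hs=cv2.cvtColor(im,cv2.COLOR_RGB2HSV)
        for d in ctrl.trace("block1",n):
            m=d["mask"]; h=np.median(hs[m],0); px=np.argwhere(m).mean(0)[::-1]
            if h[1]<90: B[n].append((px,m,onz(cs[n],px,.008),d["conf"]))
        print(n,[(b[2][:2].round(3).tolist(),round(b[3],2),int(b[1].sum())) for b in B[n]])
    a=names[0]
    for px,m,P,_ in B[a]:
        obs=[(cs[a],m)];t=None
        for n in names[1:]:
            q=min(B[n],key=lambda t:np.linalg.norm(t[2]-P),default=None)
            if q and np.linalg.norm(q[2]-P)<.02: obs.append((cs[n],q[1])); t=tri([cs[a],cs[n]],[px,q[0]])[0].round(4)
        b=min((fit(obs,BP,[P[0],P[1],k]) for k in np.arange(0,3.1,.52)),key=lambda t:t[1])
        print("block",b[0][:2].round(4),round(np.degrees(b[0][2])%180,1),"iou",round(1-b[1],2),len(obs),"tri",t)
E
python3 - <<'E'
from blocks import *
o=ctrl.get_obs();print(o["tool_pos"],o["orientation"])
measure(["scene","top"])
E
```

```text
[0.45675777 0.12113169 0.23439299] [-1.79998541e+02  4.81232718e-02 -7.83385172e+01]
scene [([0.448, -0.291], 0.75, 178), ([0.362, -0.223], 0.74, 345), ([0.601, -0.161], 0.55, 216), ([0.425, -0.159], 0.5, 176)]
top [([0.425, -0.159], 0.62, 134), ([0.448, -0.29], 0.54, 124), ([0.599, -0.161], 0.51, 114)]
block [ 0.4467 -0.2908] 22.8 iou 0.83 2 tri [ 0.4479 -0.2908  0.007 ]
block [ 0.3789 -0.2395] 148.1 iou 0.4 1 tri None
block [ 0.5992 -0.1606] 130.5 iou 0.84 2 tri [ 0.6    -0.1611  0.0058]
block [ 0.4237 -0.1584] 176.6 iou 0.87 2 tri [ 0.4252 -0.1587  0.0077]
```

Request:
send_rows:
  increments:
    - [[0.355, -0.705, 0, 0.165], [0.355, -0.705, 0, 0.165], [0.355, -0.705, 0, 0.165], [0.355, -0.705, 0, 0.165]]
  jaw: 0.6

```text
clock: 15.08
tool_pos: [0.5286, -0.0225, 0.2329]
orientation: [179.8, 0.0, -64.4]
force: [-0.2, -0.2, -0.1]
opening: 0.0505
gripper_force: 0.0
```

Request:
send_rows:
  increments:
    - [[0.355, -0.705, -0.1, 0.165], [0.355, -0.705, -0.1, 0.165], [0.355, -0.705, -0.1, 0.165], [0.355, -0.705, -0.1, 0.165], [0.355, -0.705, -0.1, 0.165]]

```text
clock: 15.7
tool_pos: [0.5988, -0.1605, 0.2137]
orientation: [179.9, 0.1, -50.0]
force: [0.1, -0.2, -0.3]
opening: 0.0523
gripper_force: 0.0
```

Run:
```python
from blocks import *
o=ctrl.get_obs();print(o["tool_pos"],o["orientation"])
measure(["wrist"])
im=ctrl.snapshot("wrist");cv2.imwrite("pics/w6.png",im[:,:,::-1])
```

```text
[ 0.59876368 -0.16049371  0.21365076] [ 1.79929094e+02  7.13361275e-02 -4.99918199e+01]
wrist [([0.601, -0.158], 0.97, 678)]
block [ 0.6008 -0.1576] 130.7 iou 0.97 1 tri None
```

View pics/w6.png

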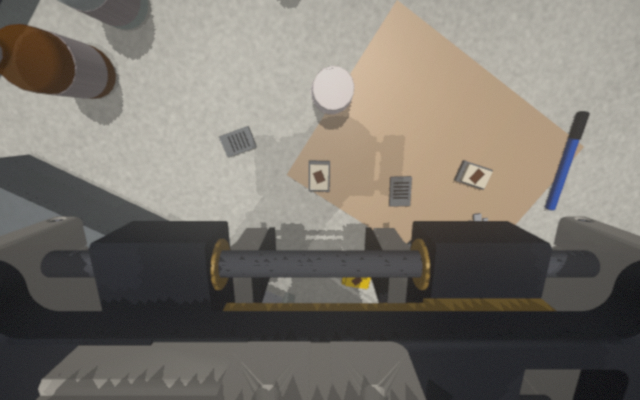

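Block at (176,319) in the wrist picture lies squarely between the fingers, with the jar beyond it (row 90) and an empty cassette at (190,400), both clear of the fingers.

Request:
send_rows:
  increments:
    - [[0.006, 0.008, -0.3, 0.008], [0.006, 0.008, -0.6, 0.008], [0.006, 0.008, -0.8, 0.008], [0.006, 0.008, -0.8, 0.008], [0.006, 0.008, -0.8, 0.008]]

```text
clock: 16.48
tool_pos: [0.6018, -0.159, 0.0566]
orientation: [-179.9, -0.1, -49.2]
force: [-0.6, -1.0, 0.6]
opening: 0.0525
gripper_force: 0.0
```

Request:
send_rows:
  increments:
    - [[0, 0, -0.15, 0], [0, 0, -0.25, 0], [0, 0, -0.25, 0], [0, 0, -0.25, 0]]

```text
clock: 16.98
tool_pos: [0.602, -0.1594, 0.0069]
orientation: [-179.9, -0.1, -49.3]
force: [0.1, 0.4, -1.1]
opening: 0.0525
gripper_force: 0.0
```

Request:
send_rows:
  increments:
    - [[0, 0, 0, 0], [0, 0, 0, 0], [0, 0, 0, 0], [0, 0, 0, 0], [0, 0, 0, 0]]
  jaw: 0

```text
clock: 17.6
tool_pos: [0.6006, -0.1594, 0.0049]
orientation: [-180.0, -0.0, -49.3]
force: [-1.4, 1.0, 5.4]
opening: 0.0267
gripper_force: 29.9
```

Request:
send_rows:
  increments:
    - [[0, 0, 0.3, 0], [0, 0, 0.6, 0], [0, 0, 0.8, 0], [-0.1, 0.3, 0.8, -0.1], [-0.1, 0.6, 0.8, -0.1], [-0.13, 0.82, 0.8, -0.17], [-0.13, 0.82, 0.8, -0.17], [-0.13, 0.82, 0.8, -0.17]]

```text
clock: 18.6
tool_pos: [0.5743, 0.0047, 0.1643]
orientation: [180.0, 0.0, -63.8]
force: [0.1, -0.3, 0.0]
opening: 0.027
gripper_force: 29.9
```

Request:
send_rows:
  increments:
    - [[-0.07, 0.3, 0, -0.08], [-0.14, 0.6, 0, -0.167], [-0.14, 0.825, 0, -0.167], [-0.14, 0.825, 0, -0.167], [-0.14, 0.825, 0, -0.167], [-0.14, 0.825, 0, -0.167]]

```text
clock: 19.35
tool_pos: [0.5465, 0.1681, 0.1644]
orientation: [180.0, -0.0, -78.4]
force: [-0.2, -0.4, 0.0]
opening: 0.0274
gripper_force: 29.9
```

Run:
```python
from h import *
o=ctrl.get_obs();print(o["tool_pos"],o["orientation"],o["opening"],o["gripper_force"])
im=ctrl.snapshot("wrist");cv2.imwrite("pics/w7.png",im[:,:,::-1]);c=cam("wrist")
u=np.array([.979,.203,0]);v=np.array([-.203,.979,0])
print([proj(c,np.array(a*u+b*v+[0,0,.063])).round(0).tolist() for a,b in((.515,-.107),(.515,.087),(.657,-.107),(.657,.087))])
```

```text
[0.54654729 0.1680774  0.16437641] [ 1.79967774e+02 -1.39473580e-02 -7.83515013e+01] 0.027350210259534102 29.928844571113586
[[[388.0, 0.0]], [[376.0, 230.0]], [[208.0, 1.0]], [[229.0, 230.0]]]
```

View pics/w7.png

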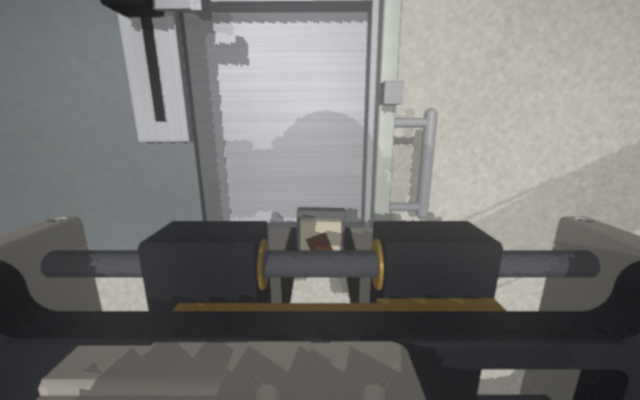

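Block held at (240,320), over the drawer floor between the front wall (col ~375) and the cabinet edge (col ~205).

Request:
send_rows:
  increments:
    - [[0, 0, -0.2, 0], [0, 0, -0.4, 0], [0, 0, -0.5, 0], [0, 0, -0.58, 0], [0, 0, -0.595, 0], [0, 0, -0.595, 0], [0, 0, -0.595, 0]]

```text
clock: 20.27
tool_pos: [0.5471, 0.1699, 0.0465]
orientation: [-179.9, 0.0, -78.2]
force: [-0.4, 0.4, 0.0]
opening: 0.0268
gripper_force: 29.9
```

Request:
send_rows:
  increments:
    - [[0, 0, -0.01, 0], [0, 0, -0.015, 0], [0, 0, -0.015, 0], [0, 0, -0.015, 0]]

```text
clock: 20.78
tool_pos: [0.5466, 0.1697, 0.0429]
orientation: [-180.0, 0.0, -78.2]
force: [-1.1, 0.8, 4.2]
opening: 0.0272
gripper_force: 29.9
```

Request:
send_rows:
  increments:
    - [[0, 0, 0, 0], [0, 0, 0, 0], [0, 0, 0, 0], [0, 0, 0.2, 0], [0, 0, 0.5, 0], [0, 0, 0.8, 0], [0, 0, 0.8, 0]]
  jaw: 0.41

```text
clock: 21.65
tool_pos: [0.549, 0.1709, 0.2082]
orientation: [-179.5, 0.2, -78.2]
force: [-0.4, -0.0, 0.1]
opening: 0.0359
gripper_force: 0.0
```

Request:
send_rows:
  increments:
    - [[-0.31, -0.82, 0, 0.435], [-0.31, -0.82, 0, 0.435], [-0.31, -0.82, 0, 0.435], [-0.31, -0.82, 0, 0.435], [-0.31, -0.82, 0, 0.435]]
  jaw: 0.6

```text
clock: 22.28
tool_pos: [0.484, 0.005, 0.2022]
orientation: [180.0, 0.0, -41.0]
force: [-0.7, -0.1, -0.3]
opening: 0.0521
gripper_force: 0.0
```

Request:
send_rows:
  increments:
    - [[-0.31, -0.82, 0, 0.435], [-0.31, -0.82, 0, 0.435], [-0.31, -0.82, 0, 0.435], [-0.31, -0.82, 0, 0.435], [-0.31, -0.82, 0, 0.435], [-0.31, -0.82, 0, 0.435]]

```text
clock: 23.02
tool_pos: [0.4229, -0.1578, 0.2023]
orientation: [-180.0, 0.0, -3.7]
force: [-0.5, -0.4, -0.1]
opening: 0.0524
gripper_force: 0.0
```

Run:
```python
from blocks import *
o=ctrl.get_obs();print(o["tool_pos"],o["orientation"])
measure(["wrist"]);measure(["top","scene"])
```

```text
[ 0.42286239 -0.15777129  0.20231703] [-1.79997909e+02  2.21882906e-02 -3.68263422e+00]
wrist [([0.427, -0.156], 0.77, 727), ([0.449, -0.287], 0.71, 794), ([0.551, 0.193], 0.61, 666)]
block [ 0.4253 -0.156 ] 176.7 iou 0.96 1 tri None
block [ 0.4481 -0.2887] 23.2 iou 0.93 1 tri None
block [0.5513 0.2073] 102.9 iou 0.93 1 tri None
top [([0.704, -0.128], 0.31, 110)]
scene [([0.522, 0.186], 0.6, 194), ([0.449, -0.29], 0.57, 205), ([0.426, -0.159], 0.51, 186)]
block [ 0.7058 -0.1289] 61.9 iou 0.77 1 tri None
```

Request:
send_rows:
  increments:
    - [[0.008, 0.004, -0.3, 0], [0.008, 0.004, -0.6, 0], [0.008, 0.004, -0.8, 0], [0.008, 0.004, -0.95, 0], [0.008, 0.004, -0.985, 0], [0.008, 0.004, -0.985, 0], [0.008, 0.004, -0.985, 0]]
  jaw: 0.53

```text
clock: 24.2
tool_pos: [0.4251, -0.1576, 0.0067]
orientation: [-180.0, -0.1, -3.5]
force: [-0.7, 0.8, -0.1]
opening: 0.0464
gripper_force: 0.0
```

Request:
send_rows:
  increments:
    - [[0, 0, 0, 0], [0, 0, 0, 0], [0, 0, 0, 0], [0, 0, 0, 0], [0, 0, 0, 0]]
  jaw: 0

```text
clock: 24.82
tool_pos: [0.4244, -0.1576, 0.006]
orientation: [180.0, -0.0, -3.5]
force: [-1.5, 1.3, 6.6]
opening: 0.0263
gripper_force: 30.0
```

Request:
send_rows:
  increments:
    - [[0, 0, 0.3, 0], [0, 0, 0.6, 0], [0, 0, 0.8, 0], [0.33, 0.4, 0.8, -0.2], [0.33, 0.695, 0.8, -0.435], [0.33, 0.695, 0.8, -0.435], [0.33, 0.695, 0.8, -0.435], [0.33, 0.695, 0.8, -0.435], [0.33, 0.695, 0.8, -0.435]]

```text
clock: 25.95
tool_pos: [0.4898, -0.019, 0.1655]
orientation: [180.0, 0.0, -40.7]
force: [0.6, 0.2, -0.3]
opening: 0.0263
gripper_force: 30.0
```

Request:
send_rows:
  increments:
    - [[0.33, 0.3, 0, -0.2], [0.33, 0.695, 0, -0.435], [0.33, 0.695, 0, -0.435], [0.33, 0.695, 0, -0.435], [0.33, 0.695, 0, -0.435], [0.33, 0.695, 0, -0.435]]

```text
clock: 26.7
tool_pos: [0.556, 0.1196, 0.1656]
orientation: [180.0, 0.0, -78.1]
force: [0.3, 0.3, -0.1]
opening: 0.0269
gripper_force: 30.0
```

Request:
send_rows:
  increments:
    - [[0, 0, -0.2, 0], [0, 0, -0.4, 0], [0, 0, -0.5, 0], [0, 0, -0.57, 0], [0, 0, -0.595, 0], [0, 0, -0.595, 0], [0, 0, -0.595, 0]]

```text
clock: 27.58
tool_pos: [0.5566, 0.1206, 0.0474]
orientation: [-179.9, 0.0, -78.2]
force: [0.2, -0.2, 0.3]
opening: 0.0263
gripper_force: 30.0
```

Request:
send_rows:
  increments:
    - [[0, 0, -0.01, 0], [0, 0, -0.018, 0], [0, 0, -0.018, 0], [0, 0, -0.018, 0]]

```text
clock: 28.08
tool_pos: [0.557, 0.1208, 0.044]
orientation: [-179.9, 0.0, -78.2]
force: [-1.3, 0.3, 7.2]
opening: 0.0268
gripper_force: 30.0
```

Request:
send_rows:
  increments:
    - [[0, 0, 0, 0], [0, 0, 0, 0], [0, 0, 0, 0], [0, 0, 0.2, 0], [0, 0, 0.5, 0], [0, 0, 0.8, 0], [-0.05, -0.15, 0.8, 0], [-0.05, -0.15, 0.8, 0]]
  jaw: 0.41

```text
clock: 29.08
tool_pos: [0.5454, 0.0893, 0.2037]
orientation: [-179.9, 0.0, -78.3]
force: [-0.0, 0.0, -0.5]
opening: 0.036
gripper_force: 0.0
```

Request:
send_rows:
  increments:
    - [[-0.25, -0.95, 0, -0.458], [-0.25, -0.95, 0, -0.458], [-0.25, -0.95, 0, -0.458], [-0.25, -0.95, 0, -0.458], [-0.25, -0.95, 0, -0.458]]
  jaw: 0.6

```text
clock: 29.7
tool_pos: [0.4957, -0.1003, 0.2024]
orientation: [180.0, -0.0, -117.7]
force: [-0.0, -0.2, -0.4]
opening: 0.0527
gripper_force: 0.0
```

Request:
send_rows:
  increments:
    - [[-0.25, -0.95, 0, -0.458], [-0.25, -0.95, 0, -0.458], [-0.25, -0.95, 0, -0.458], [-0.25, -0.95, 0, -0.458], [-0.25, -0.95, 0, -0.458], [-0.25, -0.95, 0, -0.458]]

```text
clock: 30.45
tool_pos: [0.4467, -0.2886, 0.2027]
orientation: [180.0, -0.0, -156.7]
force: [0.3, 0.1, 0.5]
opening: 0.0522
gripper_force: 0.0
```

Run:
```python
from blocks import *
o=ctrl.get_obs();print(o["tool_pos"],o["orientation"])
measure(["wrist"]);measure(["scene","top"])
```

```text
[ 0.44668726 -0.28857538  0.20270172] [ 1.79983414e+02 -1.50470824e-02 -1.56666166e+02]
wrist [([0.447, -0.29], 0.78, 720), ([0.504, -0.216], 0.39, 545)]
block [ 0.4484 -0.2892] 22.4 iou 0.95 1 tri None
block [ 0.5063 -0.2153] 128.7 iou 0.8 1 tri None
scene [([0.533, 0.133], 0.71, 162), ([0.448, -0.291], 0.65, 200), ([0.523, 0.186], 0.54, 162)]
top [([0.564, 0.123], 0.54, 152), ([0.554, 0.175], 0.49, 135)]
block [0.5308 0.1355] 110.6 iou 0.83 1 tri None
block [ 0.4459 -0.2911] 20.0 iou 0.9 1 tri None
block [0.5206 0.1887] 105.6 iou 0.85 1 tri None
```

Request:
send_rows:
  increments:
    - [[0.004, -0.005, -0.3, 0], [0.004, -0.005, -0.6, 0], [0.004, -0.005, -0.8, 0], [0.004, -0.005, -0.95, 0], [0.004, -0.005, -0.985, 0], [0.004, -0.005, -0.985, 0], [0.004, -0.005, -0.985, 0]]
  jaw: 0.53

```text
clock: 31.62
tool_pos: [0.4479, -0.2908, 0.0073]
orientation: [-179.9, 0.1, -157.0]
force: [-0.2, -0.6, 0.4]
opening: 0.0462
gripper_force: 0.0
```

Request:
send_rows:
  increments:
    - [[0, 0, 0, 0], [0, 0, 0, 0], [0, 0, 0, 0], [0, 0, 0, 0], [0, 0, 0, 0]]
  jaw: 0

```text
clock: 32.25
tool_pos: [0.4471, -0.2907, 0.0065]
orientation: [-180.0, 0.0, -157.0]
force: [-1.1, 0.8, 5.9]
opening: 0.0266
gripper_force: 30.0
```

Request:
send_rows:
  increments:
    - [[0, 0, 0.3, 0], [0, 0, 0.6, 0], [0, 0, 0.8, 0], [0.1, 0.3, 0.8, 0.1], [0.2, 0.6, 0.8, 0.3], [0.3, 0.905, 0.8, 0.458], [0.3, 0.905, 0.8, 0.458], [0.3, 0.905, 0.8, 0.458], [0.3, 0.905, 0.8, 0.458]]

```text
clock: 33.38
tool_pos: [0.5065, -0.1101, 0.1658]
orientation: [180.0, -0.0, -117.9]
force: [0.2, -0.4, 0.7]
opening: 0.0264
gripper_force: 30.0
```

Request:
send_rows:
  increments:
    - [[0.1, 0.3, 0, 0.2], [0.2, 0.6, 0, 0.458], [0.3, 0.905, 0, 0.458], [0.3, 0.905, 0, 0.458], [0.3, 0.905, 0, 0.458], [0.3, 0.905, 0, 0.458]]

```text
clock: 34.12
tool_pos: [0.5666, 0.0701, 0.1659]
orientation: [180.0, -0.0, -78.6]
force: [0.0, 0.0, -0.4]
opening: 0.0264
gripper_force: 30.0
```

Request:
send_rows:
  increments:
    - [[0, 0, -0.2, 0], [0, 0, -0.4, 0], [0, 0, -0.5, 0], [0, 0, -0.57, 0], [0, 0, -0.595, 0], [0, 0, -0.595, 0], [0, 0, -0.595, 0]]

```text
clock: 35.0
tool_pos: [0.5674, 0.0715, 0.0479]
orientation: [-179.9, 0.0, -78.3]
force: [0.2, -0.1, 0.1]
opening: 0.026
gripper_force: 30.0
```

Request:
send_rows:
  increments:
    - [[0, 0, -0.01, 0], [0, 0, -0.018, 0], [0, 0, -0.018, 0], [0, 0, -0.018, 0]]

```text
clock: 35.5
tool_pos: [0.5678, 0.0717, 0.0444]
orientation: [-179.9, 0.0, -78.2]
force: [-0.4, -1.0, 6.0]
opening: 0.0264
gripper_force: 30.0
```

Request:
send_rows:
  increments:
    - [[0, 0, 0, 0], [0, 0, 0, 0], [0, 0, 0, 0], [0, 0, 0.2, 0], [0, 0, 0.5, 0], [0, 0, 0.9, 0], [0, 0, 0.9, 0]]
  jaw: 0.41

```text
clock: 36.38
tool_pos: [0.5686, 0.0718, 0.2281]
orientation: [-179.6, 0.0, -78.2]
force: [0.3, 0.3, -0.2]
opening: 0.0364
gripper_force: 0.0
```

Request:
send_rows:
  increments:
    - [[-0.4, 0.6, 0.3, 0], [-0.4, 0.95, 0.3, 0], [-0.4, 0.95, 0.3, 0], [-0.4, 0.95, 0.3, 0], [-0.4, 0.95, 0.3, 0], [-0.4, 0.95, 0.3, 0]]
  jaw: 0.2

```text
clock: 37.12
tool_pos: [0.4866, 0.2611, 0.283]
orientation: [180.0, -0.0, -78.2]
force: [0.1, -1.4, -0.3]
opening: 0.0175
gripper_force: 0.0
```

Run:
```python
from blocks import *
o=ctrl.get_obs();print(o["tool_pos"],o["orientation"],o["opening"])
im=ctrl.snapshot("wrist");cv2.imwrite("pics/w8.png",im[:,:,::-1])
measure(["scene"]);measure(["top"])
```

```text
[0.48661895 0.26106481 0.28297196] [ 1.79961060e+02 -2.21657160e-02 -7.82349886e+01] 0.017484240642704787
scene [([0.523, 0.186], 0.75, 212), ([0.544, 0.087], 0.74, 214), ([0.533, 0.135], 0.56, 183)]
block [0.5207 0.1881] 103.9 iou 0.88 1 tri None
block [0.5417 0.0885] 102.2 iou 0.94 1 tri None
block [0.531  0.1364] 103.7 iou 0.91 1 tri None
top [([0.573, 0.076], 0.66, 160), ([0.564, 0.123], 0.54, 145), ([0.554, 0.175], 0.53, 137)]
block [0.5736 0.0766] 99.1 iou 0.9 1 tri None
block [0.5646 0.1239] 103.1 iou 0.9 1 tri None
block [0.5547 0.1758] 99.5 iou 0.87 1 tri None
```

View pics/w8.png

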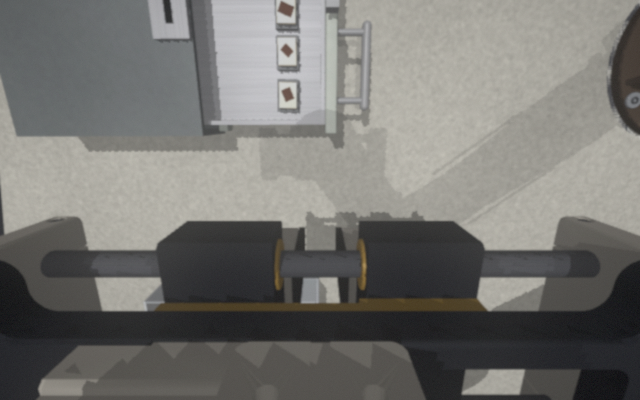

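Three blocks lie flat and apart in the drawer, at rows 12, 50 and 95, col ~288. The handle bar is at col 366. Now the handle.

Request:
send_rows:
  increments:
    - [[-0.142, -0.3, 0, 0], [-0.142, -0.703, -0.1, 0], [-0.142, -0.703, -0.4, 0], [-0.142, -0.703, -0.8, 0], [-0.142, -0.703, -0.8, 0], [-0.142, -0.703, -0.8, 0], [-0.142, -0.703, -0.8, 0]]

```text
clock: 38.25
tool_pos: [0.4594, 0.1211, 0.1246]
orientation: [-179.9, 0.0, -78.3]
force: [-0.8, -0.6, -0.1]
opening: 0.0174
gripper_force: 0.0
```

Run:
```python
from h import *
o=ctrl.get_obs();print(o["tool_pos"],o["orientation"],o["opening"])
im=ctrl.snapshot("wrist");c=cam("wrist");g=cv2.cvtColor(im,cv2.COLOR_RGB2GRAY)
cv2.imwrite("pics/w9.png",cv2.resize(im[120:260,240:420,::-1],None,fx=4,fy=4,interpolation=cv2.INTER_CUBIC))
u=np.array([.979,.203]);print("tcp u",o["tool_pos"][:2]@u,[(x,round(float(onz(c,(x,190),.063)[:2]@u),4)) for x in(312,316,320,324,328)])
```

```text
[0.45939535 0.12110356 0.12459396] [-1.79906123e+02  1.90102679e-02 -7.82559532e+01] 0.01739584194969951
tcp u 0.47433206882592027 [(312, 0.4804), (316, 0.4772), (320, 0.4741), (324, 0.4709), (328, 0.4678)]
```

View pics/w9.png

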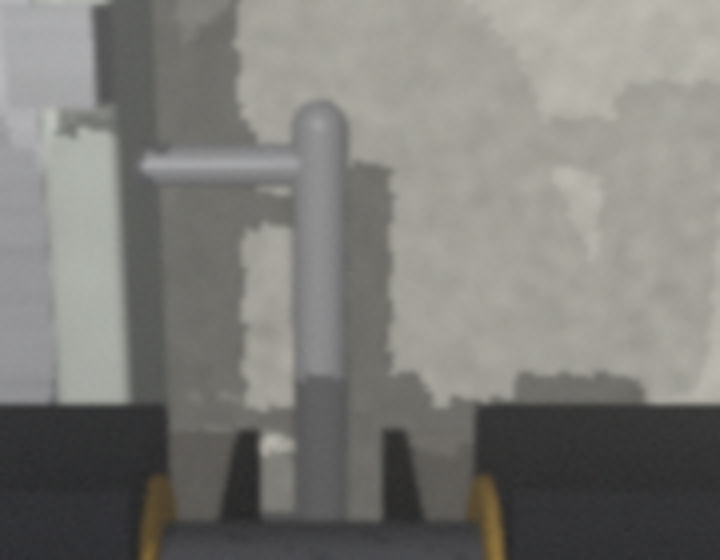

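Bar (col 320) is centred between the fingers.

Request:
send_rows:
  increments:
    - [[0, 0, -0.15, 0], [0, 0, -0.34, 0], [0, 0, -0.34, 0], [0, 0, -0.34, 0]]

```text
clock: 38.8
tool_pos: [0.4596, 0.1215, 0.0571]
orientation: [-179.9, 0.0, -78.2]
force: [0.2, 0.7, -0.8]
opening: 0.0174
gripper_force: 0.0
```

Request:
send_rows:
  increments:
    - [[0, 0, 0, 0], [0, 0, 0, 0], [0, 0, 0, 0], [0, 0, 0, 0]]
  jaw: 0

```text
clock: 39.3
tool_pos: [0.4595, 0.1215, 0.0569]
orientation: [-179.8, 0.1, -78.2]
force: [-1.1, 0.5, 8.4]
opening: 0.0098
gripper_force: 30.0
```

Request:
send_rows:
  increments:
    - [[0.05, 0.01, 0, 0], [0.12, 0.025, 0, 0], [0.2, 0.041, 0, 0], [0.28, 0.058, 0, 0], [0.36, 0.075, 0, 0], [0.44, 0.091, 0, 0], [0.52, 0.108, 0, 0], [0.6, 0.124, 0, 0], [0.66, 0.137, 0, 0], [0.71, 0.147, 0, 0], [0.74, 0.153, 0, 0], [0.745, 0.155, 0, 0]]

```text
clock: 40.8
tool_pos: [0.6051, 0.1521, 0.0568]
orientation: [179.8, 0.0, -78.3]
force: [-15.7, 4.7, 17.3]
opening: 0.0103
gripper_force: 30.0
```

Request:
send_rows:
  increments:
    - [[0.01, 0.002, 0, 0], [0.01, 0.002, 0, 0], [0.01, 0.002, 0, 0]]

```text
clock: 41.18
tool_pos: [0.6051, 0.1521, 0.0568]
orientation: [179.6, 0.0, -78.3]
force: [-21.7, 5.6, 20.5]
opening: 0.0102
gripper_force: 30.0
```

Request:
send_rows:
  increments:
    - [[-0.01, -0.002, 0, 0], [-0.01, -0.002, 0, 0], [-0.01, -0.002, 0, 0], [-0.01, -0.002, 0.3, 0], [-0.01, -0.002, 0.6, 0], [-0.01, -0.002, 0.85, 0.05], [-0.01, -0.002, 0.85, 0.05]]
  jaw: 0.2

```text
clock: 42.05
tool_pos: [0.61, 0.1525, 0.2305]
orientation: [-179.5, 0.1, -73.9]
force: [-0.0, -0.0, -0.7]
opening: 0.0177
gripper_force: 0.0
```

Request:
send_rows:
  increments:
    - [[0.46, -0.535, 0, 1], [0.46, -0.535, 0, 1], [0.46, -0.535, 0, 1], [0.46, -0.535, 0, 1], [0.46, -0.535, 0, 1], [0.46, -0.535, 0, 1], [0.46, -0.535, 0, 1], [0.46, -0.535, 0, 1], [0.46, -0.535, 0, 1], [0.46, -0.535, 0, 1]]
  jaw: 0.6

```text
clock: 43.3
tool_pos: [0.6994, 0.0447, 0.2247]
orientation: [180.0, 0.0, 11.7]
force: [-0.2, -0.3, 0.1]
opening: 0.0524
gripper_force: 0.0
```

Run:
```python
from h import *
o=ctrl.get_obs();print(o["tool_pos"],o["orientation"],o["opening"])
im=ctrl.snapshot("wrist");c=cam("wrist")
print([proj(c,p).round(1).tolist() for p in([.699,.043,.1175],[.6048,.151,.063])])
cv2.imwrite("pics/w10.png",cv2.resize(im[130:260,180:440,::-1],None,fx=3,fy=3,interpolation=cv2.INTER_CUBIC))
```

```text
[0.69936988 0.04465961 0.22468206] [1.79996761e+02 4.90625385e-02 1.17474150e+01] 0.0523744994657354
[[[322.7, 196.8]], [[218.2, 241.7]]]
```

View pics/w10.png

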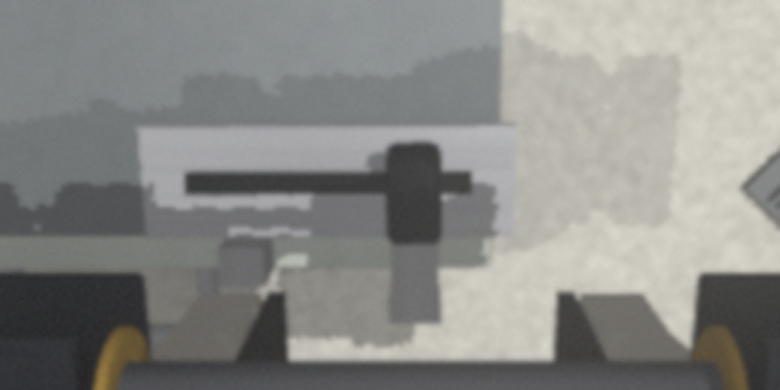

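Lock grip at (194,318), centred between the open fingers, and the drawer front is flush with the cabinet.

Request:
send_rows:
  increments:
    - [[0, 0, -0.3, 0], [0, 0, -0.625, 0], [0, 0, -0.625, 0], [0, 0, -0.625, 0], [0, 0, -0.625, 0]]

```text
clock: 43.98
tool_pos: [0.7012, 0.0452, 0.1036]
orientation: [-180.0, -0.3, 12.0]
force: [1.1, 0.6, 0.2]
opening: 0.0528
gripper_force: 0.0
```

Request:
send_rows:
  increments:
    - [[0, 0, 0, 0], [0, 0, 0, 0], [0, 0, 0, 0], [0, 0, 0, 0], [0, 0, 0, 0]]
  jaw: 0

```text
clock: 44.6
tool_pos: [0.6991, 0.0467, 0.1006]
orientation: [-179.9, -0.0, 12.0]
force: [-3.9, 7.6, 2.3]
opening: 0.0175
gripper_force: 30.0
```

Request:
send_rows:
  increments:
    - [[-0.015, 0.07, 0, 0], [-0.03, 0.15, 0, 0], [-0.045, 0.22, 0, 0], [-0.058, 0.28, 0, 0], [-0.063, 0.305, 0, 0], [-0.063, 0.305, 0, 0], [-0.063, 0.305, 0, 0]]

```text
clock: 45.48
tool_pos: [0.6867, 0.1056, 0.1005]
orientation: [180.0, 0.0, 12.0]
force: [-1.9, -3.9, 4.9]
opening: 0.0177
gripper_force: 30.0
```

Request:
send_rows:
  increments:
    - [[-0.004, 0.02, 0, 0], [-0.006, 0.03, 0, 0], [-0.006, 0.03, 0, 0], [-0.006, 0.03, 0, 0]]

```text
clock: 45.98
tool_pos: [0.6865, 0.1061, 0.1005]
orientation: [179.7, 0.1, 11.9]
force: [5.5, -23.7, 1.4]
opening: 0.0179
gripper_force: 30.0
```

At the locked stop (60 mm travel, reaction force rising). Release and withdraw.

Request:
send_rows:
  increments:
    - [[0.004, -0.02, 0, 0], [0.004, -0.02, 0, 0]]

```text
clock: 46.22
tool_pos: [0.6866, 0.1058, 0.1005]
orientation: [179.9, 0.0, 11.9]
force: [-0.2, -9.6, 3.5]
opening: 0.0178
gripper_force: 30.0
```

Request:
send_rows:
  increments:
    - [[0, 0, 0, 0], [0, 0, 0, 0], [0, 0, 0, 0], [0, 0, 0.3, 0], [0, 0, 0.8, 0], [0, 0, 0.9, 0], [0, 0, 0.9, 0], [0, 0, 0.9, 0]]
  jaw: 0.6

```text
clock: 47.22
tool_pos: [0.6861, 0.1082, 0.2801]
orientation: [-180.0, -0.0, 12.0]
force: [0.1, 0.7, 0.3]
opening: 0.0527
gripper_force: 0.0
```

Run:
```python
from h import *
o=ctrl.get_obs();print(o["tool_pos"],o["force"],o["clock"])
im=ctrl.snapshot("wrist");c=cam("wrist")
for d in ctrl.spot_point("lock_top","wrist"): print(d["conf"],onz(c,d["pixel"][::-1],.1175))
cv2.imwrite("pics/w11.png",cv2.resize(im[130:260,180:440,::-1],None,fx=3,fy=3,interpolation=cv2.INTER_CUBIC))
```

```text
[0.6861449  0.10823572 0.28009349] [0.13731502 0.71107085 0.25250849] 47.225
0.78 [0.68813066 0.10796384 0.1175    ]
```

View pics/w11.png

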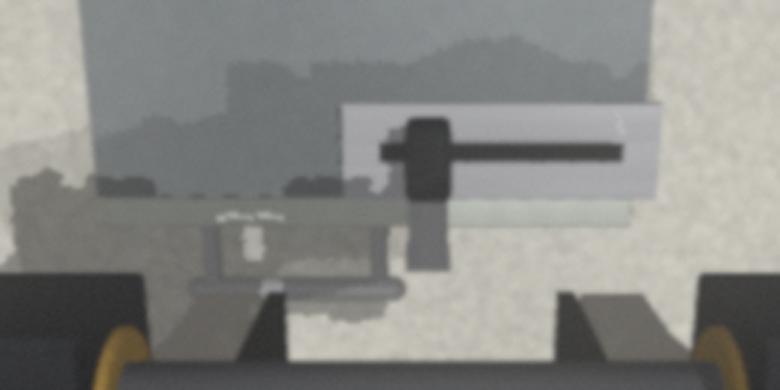

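The drawer front is flush. The lock grip, at about (182,322) in the full wrist picture, is at its locked end, with its tab over the lug. I'll do one last check that no cream block was left on the bench, then hand in.

Run:
```python
from blocks import *
measure(["scene","top"])
print(ctrl.close_job())
```

```text
scene []
top [([0.658, -0.251], 0.47, 300)]
the job is handed in; nothing more can be done
None
```

The job is handed in: all three blocks found on the bench lie flat, side by side, in the shut and locked drawer. In the last detector check the only hit (low confidence) was at the jar's position, so I took it to be the jar; the judge's verdict was not shown.

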